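Stand the fallen battery cell back up in its lane

ROBOT

A 6-joint arm with a two-finger parallel gripper is mounted at the origin on the work surface. World frame = base frame: x ahead of the robot, y to its left, z up, the work surface at z = 0. Lengths are in m, angles in rad, forces in N, time in s.
With the tool pointing down it reaches from about 0.35 to 0.775 m from the base axis. Payload 7.3 kg.
Tool frame: the origin (TCP) lies at the centre of the arm's flange, where the gripper is bolted on; the fingertips stand 178 mm ahead of it and the grasp point (between the pads) lies robot.pinch_z ahead of it (robot.pinch_z is the distance from the TCP to the grasp point, in m); x points along the fingers, z is the direction in which the jaws open and shut, and the axes are right-handed (so a half turn about x gives the same grasp; the last joint's range is limited). The gripper opens to 92 mm and grips with 3 to 60 N. Pads are 19 mm wide; open, the fingers measure 130 mm over their backs; the gripper's body (75 mm by 190 mm) begins 47 mm behind the grasp point.
Start: joints at [1.122, 0.342, 1.524, -0, 1.275, -0.146], TCP at [0.157, 0.501, 0.405] pointing down, gripper open.
Joint ranges: [-2.53, 2.53], [-0.77, 2.02], [0.04, 2.7], [-1, 4.14], [0.28, 2.66], [-3.11, 3.11]. Speed limits (rad/s): [2.57, 2.57, 3.14, 3.14, 3.14, 3.14].

INTERFACE

Orientations are given as [roll, pitch, yaw] about the fixed x, y, z axes, in that order (R = Rz(yaw) Ry(pitch) Rx(roll)).
In Python, from cell import robot gives the robot as it stands.
- The arm moves only by the shell command python3 -m jog 'ROWS' [FORCE]. ROWS is JSON, a list of rows, each an object of numbers: "fingers": the closure, from 0 (fully open) to 1 (shut); "x", "y", "z": the shift along the tool's x, y, z in cm; "spin": the turn about the tool's x in degrees. A call has 1 to 5 rows; each row is the pose to reach, as a shift and turn from the pose commanded when the call began, along the tool's axes at that moment; what a row does not reach only later rows make up. A row lasts 1/8 s, in which the tool goes at most 62.5 mm and 10.7 degrees, less where a joint would pass 70% of its speed; a pose out of reach is approached as far as the arm can. A call with a gripper value outside its range is refused whole. The fingers move at their own pace and stop on an object; FORCE is the grip in N (left out, the last holds). Time passes only in rows, so rows that repeat a pose let the fingers close. It gives the time, the measured TCP pose, the force and the opening at its end, in the units of the state.
- robot.observe(): the state, without advancing time (a new reading comes with each control period).
- robot.read_camera(name): name is "scene" or "side" or "wrist"; returns a dict with "color" (400x640x3 uint8, red, green, blue), "mtx" (3x3 intrinsics, pixels), "k1" (the pictures are not rectified: a ray, as slopes to the right and down, at radius r is drawn at 1 + k1 r^2 times it, then the intrinsics apply), "view" (4x4, takes a point from world to camera coordinates); the wrist camera has in their place "T_tool_cam" (4x4, takes a point from camera to tool coordinates, whose origin is the TCP and whose axes are the tool frame's). Camera axes: x right, y down, z forward; pixel columns grow to the right and rows downward; lengths in m; the calibration is good to about 2 mm. A picture is of the moment at which its call begins: read the wrist's pose just before it. There is no depth.
- robot.hand_in(): hands the job in, once; it reports no verdict.
Trained networks look in a picture, given as the dict that the camera call returned (one of the last four; its "shot" number tells which), for a name from the list of things; names that differ only in an ending like _2 or _b are one class to them, and where a whole thing is asked for, a point or a joint stands for the part that bears it (a point fixed in the world has none). Each returns a list of dicts, best first, with "conf" (0 to 1); they miss things now and then, are a little off and sometimes report something else, mostly with a low value. They report only what shows in the picture. A call takes as long as a camera call. They do not tell look-alikes from the thing itself.
- robot.look_for(target, picture): "xy" ([column, row] in pixels, amid what is visible of it).
The state is a dict: "time": time; "qpos": joint angles; "qvel": joint speeds; "joint_efforts": joint torques, N m; "tool_pos": TCP position; "tool_rot": TCP orientation; "contact_force": force on the tool from outside, world axes, zero at the start; "torque": the same for the moment, N m; "opening": finger opening in m.
Only numpy, scipy, OpenCV 4.12 (cv2) and the standard library are available. Lean on these libraries where they do the work, as an engineer would, in place of code of your own. Each camera call takes 0.05 s, during which the arm holds its last target. There are 200 camera calls.

TASK

One of the small black battery cells in the steel lane has fallen over and lies along it. Stand it back upright on the lane's floor, terminals up, square to the lane and free of the two cells that stand in the lane with it. Set it down gently, without dropping it, and leave the two standing cells as they are.

Things in the scene. Friction and masses are not known exactly. Their poses are not given: they have to be found in the camera images.
- fallen: the fallen cell, a closed black box 44 (x) x 50 (y) x 85 mm (z), 0.2 to 0.42 kg, four 10 mm terminal bolts rising 8 mm from its top. Origin: centre of its base; z points to the terminals. It starts flat in the lane, z along the lane's +y within 5 deg, x level across the lane, y vertical (50 mm high, 44 wide as it lies). The open jar lying outside the lane is not it
- lane: a fixed straight channel of bare steel on the bench, 470 mm long (its y) and 72 mm wide (its x). Origin at the centre of its underside, on the bench. Floor 3 mm thick, a kerb 4 mm thick along each long side with its top 9 mm above the bench, 64 mm clear between the kerbs, ends open
- neighbour_a: a cell like the fallen one, standing upright in the lane on the side of the fallen cell's base (towards the lane's -y). Origin at the centre of its base, z up. Its terminals' tops are 96 mm above the bench
- neighbour_b: a cell like the fallen one, standing upright in the lane on the side of the fallen cell's terminals (towards the lane's +y), further off. Origin at the centre of its base, z up. Its terminals' tops are 96 mm above the bench
Things that resemble listed ones, but are neither listed nor needed, are in the scene too. What is shaped like the fallen but white is not meant. Leave any purple look-alike of the neighbour_a alone.

How it is judged:
At the end, for the whole second after the job is handed in: Fallen cell at rest on the lane floor, terminals up (10 deg; base under 10 mm), within 15 mm of the centre line, 25 mm or more from the lane's ends, square within 17 deg (any side), centre over 55 mm from each standing cell's; those upright (10 deg) and within 15 mm of their starts (angle between each of fallen, neighbour_a, neighbour_b's own z axis and vertical below 0.18 rad and height (world z) of fallen below 0.01 m and x of fallen in the frame of lane between -0.015 and 0.015 m and y of fallen in the frame of lane between -0.21 and 0.21 m and (angle between the y axis of fallen and the y axis of lane, either way round below 0.3 rad or angle between the x axis of fallen and the y axis of lane, either way round below 0.3 rad) and horizontal distance between fallen and neighbour_a above 0.055 m and horizontal distance between fallen and neighbour_b above 0.055 m and linear speed of fallen below 0.02 m/s and angular speed of fallen below 0.1 rad/s and distance of each of neighbour_a, neighbour_b from where it was at the start of the episode below 0.015 m); the robot touches nothing.
It fails at once if a standing neighbour cell is pushed more than 15 mm or tipped more than 15 degrees (distance of any of neighbour_a, neighbour_b from where it was at the start of the episode above 0.015 m or angle between any of neighbour_a, neighbour_b's own z axis and vertical above 0.26 rad).
It fails at once if the fallen cell is dropped or thrown (moves faster than 0.5 m/s out of the fingers) (linear speed of fallen above 0.5 m/s and contact force between the fingers and fallen below 0.1 N).
It also fails if it takes over 35 s, if anything falls off the work surface, if the arm or the gripper's body presses on something with over 40 N, if the wrist force passes 120 N, or if a joint passes its speed limit or range.

## Working session

There is one attempt and no reset: what is moved stays moved. The work goes in short steps, Python scripts to look and compute and a shell command to move; the robot and the scene stay as the last step left them, time stands still between calls to the robot, and variables do not carry over. Pictures are saved under pics/ and viewed, on a budget of 10 in all, crops included, one or two more only if the job needs it, and the job is handed in when it is done.

```bash
mkdir -p pics; ls; python3 - <<'E'
from cell import robot
import cv2
print(robot.pinch_z, robot.observe())
for n in ["scene","side"]:
    p=robot.read_camera(n); cv2.imwrite(f"pics/{n}1.png",p["color"][:,:,::-1])
    for t in ["fallen","lane","neighbour_a"]: print(n,t,[(d["xy"],d["conf"]) for d in robot.look_for(t,p)])
E
```

```text
pics
0.1592 {'time': 0.0, 'qpos': array([ 1.12199327e+00,  3.42755702e-01,  1.52501650e+00, -1.47307297e-05,
        1.27538003e+00, -1.46007602e-01]), 'qvel': array([ 0.00121342,  0.00184485, -0.0012477 ,  0.00105919, -0.00100609,
       -0.00013577]), 'joint_efforts': array([ 1.16684889e-03, -4.31244063e+01, -2.44220692e+01,  7.17830588e-02,
        5.60155569e-02, -1.13517217e-04]), 'tool_pos': array([0.15647834, 0.50100519, 0.4040278 ]), 'tool_rot': array([ 3.00461668,  1.56923668, -2.01056346]), 'contact_force': array([-0.07279353,  0.77686901, -0.21901724]), 'torque': array([-0.00341734,  0.02415071, -0.02468832]), 'opening': 0.09192596488622932}
scene fallen [([187.3, 201.0], 0.95), ([326.4, 138.9], 0.82), ([299.5, 199.1], 0.67)]
scene lane [([318.1, 218.8], 0.66)]
scene neighbour_a [([250.9, 174.0], 0.82), ([361.5, 223.1], 0.77), ([232.4, 139.6], 0.74)]
side fallen [([337.6, 217.1], 0.88), ([241.7, 268.7], 0.82), ([439.0, 265.1], 0.73)]
side lane [([347.6, 252.2], 0.7)]
side neighbour_a [([360.7, 306.9], 0.92), ([313.3, 172.7], 0.86), ([368.0, 248.4], 0.82)]
```

View pics/scene1.png

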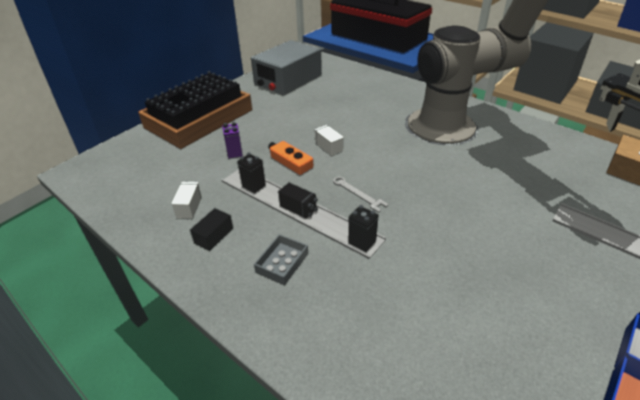

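View pics/side1.png

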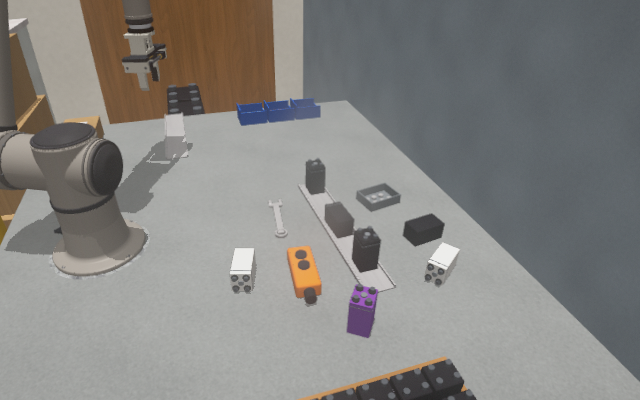

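The scene picture shows the fallen cell at (299,199), neighbour a at (251,174) and neighbour b at (362,228). In the side picture they are at (339,219), (366,249) and (315,176). The loose jar, the white cells and the purple one are decoys.

```bash
cat > h.py <<'E'
import numpy as np, cv2
from scipy.spatial.transform import Rotation as Ro
from cell import robot
def rt(s):
    T=np.eye(4);T[:3,:3]=Ro.from_euler('xyz',s["tool_rot"]).as_matrix();T[:3,3]=s["tool_pos"];return T
def cam(n):
    s=robot.observe();p=robot.read_camera(n)
    p["c2w"]=rt(s)@p["T_tool_cam"] if n=="wrist" else np.linalg.inv(p["view"])
    return p
def ray(p,uv):
    n=cv2.undistortPoints(np.array([[uv]],float),p["mtx"],np.array([p["k1"],0,0,0.]))[0,0]
    return p["c2w"][:3,3],p["c2w"][:3,:3]@np.array([n[0],n[1],1])
def onz(p,uv,z):
    o,d=ray(p,uv);return (o+d*(z-o[2])/d[2])[:2]
def proj(p,X):
    T=np.linalg.inv(p["c2w"]);X=np.atleast_2d(X)@T[:3,:3].T+T[:3,3]
    return cv2.projectPoints(X,np.zeros(3),np.zeros(3),p["mtx"],np.array([p["k1"],0,0,0.]))[0][:,0]
E
python3 - <<'E'
from h import *
np.set_printoptions(precision=4,suppress=True)
def tri(a,b):
    A=[];B=[]
    for o,d in (a,b):
        d=d/np.linalg.norm(d);M=np.eye(3)-np.outer(d,d);A.append(M);B.append(M@o)
    return np.linalg.lstsq(np.vstack(A),np.hstack(B),rcond=None)[0]
S=cam("scene");D=cam("side")
for n,a,b in [("fallen",(297,200),(339,219)),("a",(250.9,174),(366,249)),("b",(362,229),(315,177))]: print(n,tri(ray(S,a),ray(D,b)))
for uv in [(222,180),(240,171),(370,255),(384,240)]: print("S",onz(S,uv,0.005))
for uv in [(363,290),(393,283),(298,186),(324,185)]: print("D",onz(D,uv,0.005))
T=rt(robot.observe());print(T)
w=cam("wrist");print(w["T_tool_cam"],w["mtx"])
E
```

```text
fallen [ 0.583  -0.0937  0.0284]
a [ 0.5931 -0.2423  0.0452]
b [0.5803 0.0981 0.0451]
S [ 0.627  -0.3282]
S [ 0.5692 -0.3194]
S [0.6017 0.1364]
S [0.5447 0.1357]
D [ 0.5548 -0.3227]
D [ 0.626  -0.3226]
D [0.5372 0.1278]
D [0.6131 0.1118]
[[-0.     -0.9545  0.2982  0.1565]
 [ 0.      0.2982  0.9545  0.5011]
 [-1.      0.      0.      0.4047]
 [ 0.      0.      0.      1.    ]]
[[-0.0013 -0.2808  0.9598  0.0207]
 [ 0.0002 -0.9598 -0.2808  0.0759]
 [ 1.     -0.0001  0.0013  0.0004]
 [ 0.      0.      0.      1.    ]] [[315.7239   0.     317.3779]
 [  0.     315.7239 200.2892]
 [  0.       0.       1.    ]]
```

```bash
python3 -m jog '[{"y":-4.5,"z":-3.4},{"y":-9.5,"z":-7.1},{"y":-14.5,"z":-10.8},{"y":-19.5,"z":-14.5},{"y":-24,"z":-18}]'
python3 -m jog '[{"y":-4.8,"z":-3.6},{"y":-9.6,"z":-7.2},{"y":-14.4,"z":-10.8},{"y":-19.2,"z":-14.4},{"y":-24,"z":-18}]'
python3 -m jog '[{"y":-4,"z":-3,"x":2,"spin":10},{"y":-7,"z":-5.5,"x":4,"spin":20},{"y":-10.3,"z":-7.7,"x":5,"spin":30},{"y":-10.3,"z":-7.7,"x":5,"spin":40},{"y":-10.3,"z":-7.7,"x":5,"spin":50}]'
python3 -m jog '[{"spin":10},{"spin":20},{"spin":20}]'
python3 - <<'E'
from h import *
np.set_printoptions(precision=4,suppress=True)
w=cam("wrist");print(rt(robot.observe()));cv2.imwrite("pics/w1.png",w["color"][:,:,::-1])
print([(d["xy"],d["conf"]) for d in robot.look_for("fallen",w)])
E
```

```text
[[ 0.     -0.9545  0.2982  0.1565]
 [ 0.0001  0.2982  0.9545  0.5011]
 [-1.     -0.      0.0001  0.4048]
 [ 0.      0.      0.      1.    ]]
[]$[0]: bad value
$[0]: bad value
$[0]: bad value
$[0]: bad value
```

View pics/w1.png

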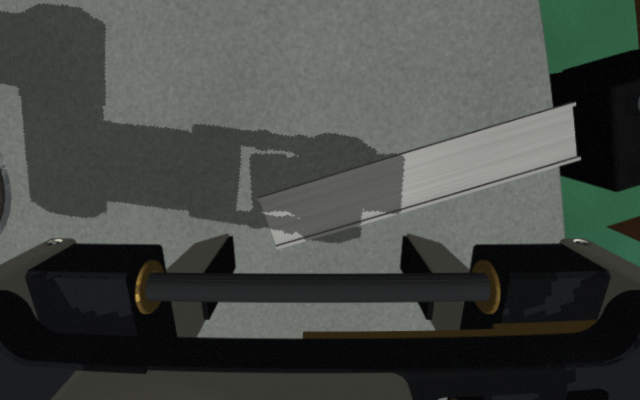

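The rows were refused, since every key is needed, so the arm hasn't moved. The picture shows only a decoy lane below the start pose.

```bash
python3 -m jog '[{"fingers":0,"x":0,"y":-4.5,"z":-3.4,"spin":0},{"fingers":0,"x":0,"y":-9.5,"z":-7.1,"spin":0},{"fingers":0,"x":0,"y":-14.5,"z":-10.8,"spin":0},{"fingers":0,"x":0,"y":-19.5,"z":-14.5,"spin":0},{"fingers":0,"x":0,"y":-24,"z":-18,"spin":0}]'
```

```text
time: 1.27
tool_pos: [0.3328, 0.256, 0.405]
tool_rot: [-0.826, 1.57, 0.442]
contact_force: [0.8, 0.6, -0.1]
opening: 0.0916
```

```bash
python3 -m jog '[{"fingers":0,"x":0,"y":-4.8,"z":-3.6,"spin":0},{"fingers":0,"x":0,"y":-9.6,"z":-7.2,"spin":0},{"fingers":0,"x":0,"y":-14.4,"z":-10.8,"spin":0},{"fingers":0,"x":0,"y":-19.2,"z":-14.4,"spin":0},{"fingers":0,"x":0,"y":-24,"z":-18,"spin":0}]'
python3 -m jog '[{"fingers":0,"x":2,"y":-4,"z":-3,"spin":10},{"fingers":0,"x":4,"y":-7,"z":-5.5,"spin":20},{"fingers":0,"x":5,"y":-10.3,"z":-7.7,"spin":30},{"fingers":0,"x":5,"y":-10.3,"z":-7.7,"spin":40},{"fingers":0,"x":5,"y":-10.3,"z":-7.7,"spin":50}]'
python3 -m jog '[{"fingers":0,"x":0,"y":0,"z":0,"spin":10},{"fingers":0,"x":0,"y":0,"z":0,"spin":20},{"fingers":0,"x":0,"y":0,"z":0,"spin":20}]'
python3 - <<'E'
from h import *
np.set_printoptions(precision=4,suppress=True)
w=cam("wrist");print(rt(robot.observe()));cv2.imwrite("pics/w2.png",w["color"][:,:,::-1])
print([(d["xy"],d["conf"]) for d in robot.look_for("fallen",w)])
E
```

```text
time: 1.9
tool_pos: [0.5082, 0.0125, 0.4049]
tool_rot: [-0.941, 1.57, 0.327]
contact_force: [0.0, 1.8, 0.0]
opening: 0.0915
time: 2.52
tool_pos: [0.5829, -0.0905, 0.3541]
tool_rot: [2.338, 1.57, 2.727]
contact_force: [-0.2, -1.0, 0.8]
opening: 0.0918
time: 2.9
tool_pos: [0.5827, -0.0898, 0.3547]
tool_rot: [1.634, 1.571, 1.682]
contact_force: [0.1, -0.7, -0.2]
opening: 0.0918
[[-0.0001 -0.0499  0.9988  0.5827]
 [ 0.0001  0.9988  0.0499 -0.0898]
 [-1.      0.0001 -0.0001  0.3547]
 [ 0.      0.      0.      1.    ]]
[([93.8, 238.3], 0.94), ([314.7, 188.7], 0.79)]
```

View pics/w2.png

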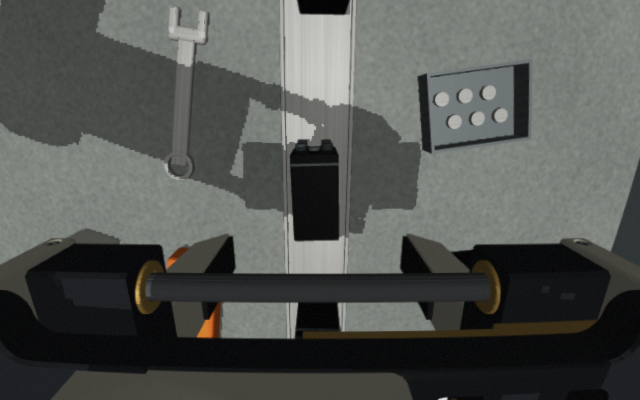

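The wrist picture shows the cell flat in the lane. Its top face runs from row 163 (terminal end) to row 240 (base end), columns 290–339. The lane is centred near column 318 and looks parallel to the tool.

```bash
python3 - <<'E'
from h import *
np.set_printoptions(precision=4,suppress=True)
w=cam("wrist");T=rt(robot.observe())
def q(l,uv,z):
    a=onz(w,uv,z);print(l,a,"tool y,z:",(T[:3,:3].T@(np.r_[a,z]-T[:3,3]))[1:])
for uv in [(290,163),(338,163),(293,240),(338,240),(290,151),(338,151)]: q("top",uv,0.053)
for uv in [(281,0),(355,0),(286,240),(347,240)]: q("kerb",uv,0.009)
q("b",(298,12),.003);q("b",(350,12),.003);q("a",(297,303),.088);q("a",(339,303),.088)
g=cv2.cvtColor(w["color"],cv2.COLOR_RGB2GRAY);print(g[140:250:1,315])
E
```

```text
top [ 0.5569 -0.0618] tool y,z: [ 0.0293 -0.0244]
top [ 0.5999 -0.0596] tool y,z: [0.0293 0.0187]
top [ 0.5617 -0.1363] tool y,z: [-0.0454 -0.0232]
top [ 0.605  -0.1341] tool y,z: [-0.0454  0.0201]
top [ 0.5566 -0.051 ] tool y,z: [ 0.04   -0.0241]
top [ 0.5992 -0.0489] tool y,z: [0.04   0.0185]
kerb [0.5406 0.0827] tool y,z: [ 0.1744 -0.0335]
kerb [0.6089 0.0862] tool y,z: [0.1745 0.0349]
kerb [ 0.5513 -0.1559] tool y,z: [-0.0644 -0.0346]
kerb [ 0.6192 -0.1525] tool y,z: [-0.0644  0.0333]
b [0.5563 0.0748] tool y,z: [ 0.1657 -0.0182]
b [0.6055 0.0773] tool y,z: [0.1658 0.0311]
a [ 0.5691 -0.1825] tool y,z: [-0.0919 -0.0181]
a [ 0.607  -0.1806] tool y,z: [-0.0919  0.0198]
[105 106 106 104 105  97  56  51  66  67  59  18   7   9  13  15  16  17
  18  17  16  14  23  42  64  59  22  16  16  14  12  15  16  15  16  15
  15  15  16  16  14  16  15  14  15  12  12  13  14  12  15  14  16  15
  13  14  16  16  17  13  14  15  14  11  14  16  13  14  12  12  14  15
  10  12  15  14  13  10  14  13  14  16  13  14  13  13  16  13  11  13
  14   9  14  16  13  14  11  14  13  24  95 171 177 176 177 176 176 175
 175 175]
```

```bash
python3 -m jog '[{"fingers":0,"x":4,"y":2.5,"z":0,"spin":0},{"fingers":0,"x":8,"y":2.5,"z":0,"spin":0},{"fingers":0,"x":12,"y":2.5,"z":0,"spin":0},{"fingers":0,"x":15,"y":2.5,"z":0,"spin":0},{"fingers":0,"x":16.2,"y":2.5,"z":0,"spin":0}]' 8
python3 -m jog '[{"fingers":0.4,"x":0,"y":0,"z":0,"spin":0},{"fingers":0.8,"x":0,"y":0,"z":0,"spin":0},{"fingers":0.8,"x":0,"y":0,"z":0,"spin":0},{"fingers":0.8,"x":0,"y":0,"z":0,"spin":0},{"fingers":0.8,"x":0,"y":0,"z":0,"spin":0}]' 6
python3 -m jog '[{"fingers":0.8,"x":0,"y":0,"z":0,"spin":0},{"fingers":0.8,"x":0,"y":0,"z":0,"spin":0},{"fingers":0.8,"x":-0.5,"y":0,"z":0,"spin":0},{"fingers":0.8,"x":-1,"y":0,"z":0,"spin":0},{"fingers":0.8,"x":-1.5,"y":0,"z":0,"spin":0}]' 6
python3 - <<'E'
from h import *
cv2.imwrite("pics/w3.png",np.vstack([cam("wrist")["color"][:,:,::-1][:250],cam("side")["color"][120:320,200:520,::-1].repeat(2,1)]))
E
```

```text
time: 3.68
tool_pos: [0.5811, -0.0647, 0.191]
tool_rot: [2.82, 1.568, 2.868]
contact_force: [-0.3, 0.6, -0.2]
opening: 0.0918
time: 4.3
tool_pos: [0.5814, -0.0648, 0.193]
tool_rot: [2.352, 1.571, 2.398]
contact_force: [-3.4, 0.6, 1.0]
opening: 0.0468
time: 4.92
tool_pos: [0.5816, -0.0649, 0.2078]
tool_rot: [1.257, 1.571, 1.303]
contact_force: [0.3, 0.5, -3.5]
opening: 0.044
```

View pics/w3.png

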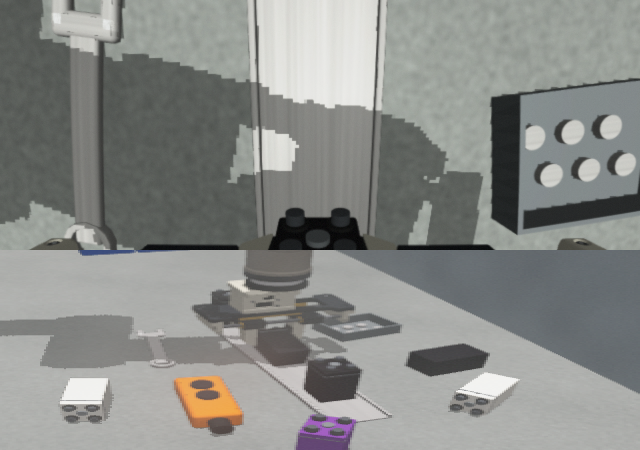

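Gripped at 44 mm, and the terminals appear to be turning up. I'll keep lifting.

```bash
python3 -m jog '[{"fingers":0.8,"x":-0.8,"y":0,"z":0,"spin":0},{"fingers":0.8,"x":-1.6,"y":0,"z":0,"spin":0},{"fingers":0.8,"x":-2.4,"y":0,"z":0,"spin":0},{"fingers":0.8,"x":-3.2,"y":0,"z":0,"spin":0},{"fingers":0.8,"x":-3.6,"y":0,"z":0,"spin":0}]' 6
python3 - <<'E'
from h import *
w=cam("wrist");s=cam("side");c=cam("scene")
b=np.hstack([cv2.resize(s["color"][150:300,250:450],(400,300)),cv2.resize(c["color"][120:270,220:420],(400,300))])
cv2.imwrite("pics/w4.png",np.vstack([cv2.resize(w["color"][:250],(800,300)),b])[:,:,::-1])
E
```

```text
time: 5.65
tool_pos: [0.5816, -0.0649, 0.2444]
tool_rot: [-0.183, 1.57, -0.137]
contact_force: [0.5, -0.2, -3.9]
opening: 0.0443
```

View pics/w4.png

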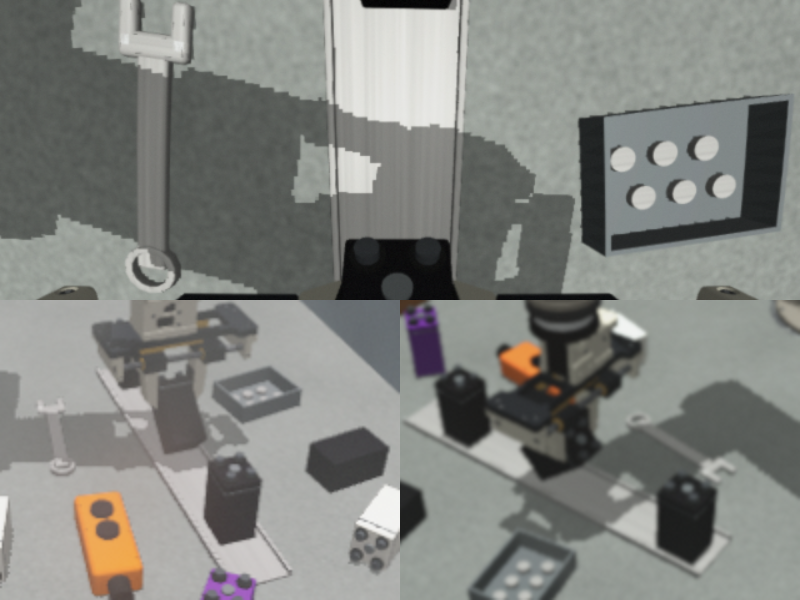

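The wrist and side crops show the cell hanging about 25° from upright, leaning towards +y, with its base just clear of the floor. Next I'll touch its lower edge down and drag the grip towards −y to bring it upright.

```bash
python3 -m jog '[{"fingers":0.8,"x":0.4,"y":0,"z":0,"spin":0},{"fingers":0.8,"x":0.7,"y":0,"z":0,"spin":0},{"fingers":0.8,"x":0.9,"y":0,"z":0,"spin":0},{"fingers":0.8,"x":0.9,"y":-0.4,"z":0,"spin":0},{"fingers":0.8,"x":0.9,"y":-0.9,"z":0,"spin":0}]' 5
python3 -m jog '[{"fingers":0.8,"x":0,"y":-0.5,"z":0,"spin":0},{"fingers":0.8,"x":0.05,"y":-1.0,"z":0,"spin":0},{"fingers":0.8,"x":0.1,"y":-1.5,"z":0,"spin":0},{"fingers":0.8,"x":0.2,"y":-2.0,"z":0,"spin":0},{"fingers":0.8,"x":0.3,"y":-2.4,"z":0,"spin":0}]' 5
python3 - <<'E'
from h import *
w=cam("wrist");s=cam("side");c=cam("scene")
b=np.hstack([cv2.resize(s["color"][150:300,250:450],(400,300)),cv2.resize(c["color"][120:270,220:420],(400,300))])
cv2.imwrite("pics/w5.png",np.vstack([cv2.resize(w["color"][:250],(800,300)),b])[:,:,::-1])
E
```

```text
time: 6.42
tool_pos: [0.5819, -0.0734, 0.2354]
tool_rot: [1.324, 1.57, 1.371]
contact_force: [-2.6, 3.3, 6.4]
opening: 0.0439
time: 7.05
tool_pos: [0.583, -0.098, 0.2325]
tool_rot: [-0.771, 1.57, -0.725]
contact_force: [-3.1, 0.7, 5.8]
opening: 0.0441
```

View pics/w5.png

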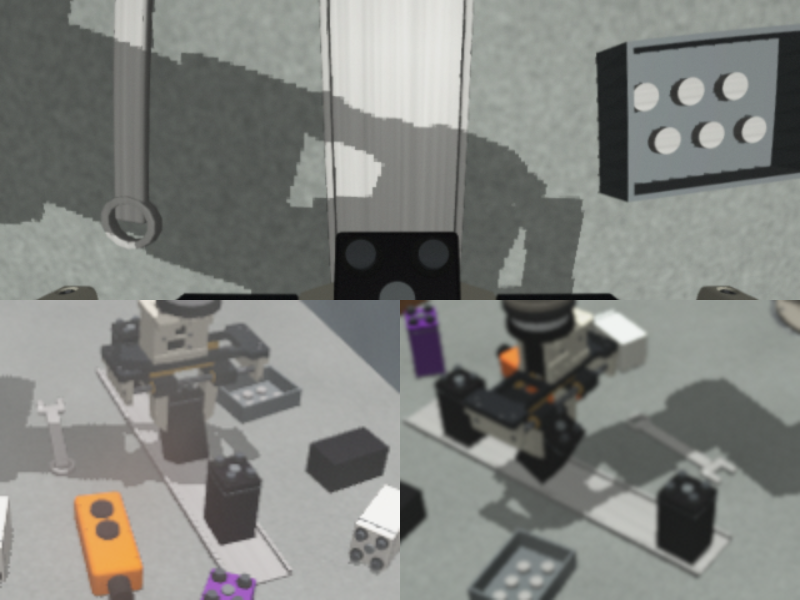

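The cell is nearly upright with about 6 N of floor contact. I'll give it a little more −y, then open gradually.

```bash
python3 -m jog '[{"fingers":0.8,"x":0,"y":-0.3,"z":0,"spin":0},{"fingers":0.8,"x":0,"y":-0.6,"z":0,"spin":0},{"fingers":0.8,"x":0,"y":-0.6,"z":0,"spin":0}]' 3
python3 -m jog '[{"fingers":0.5,"x":0,"y":-0.6,"z":0,"spin":0},{"fingers":0.45,"x":0,"y":-0.6,"z":0,"spin":0},{"fingers":0.3,"x":0,"y":-0.6,"z":0,"spin":0},{"fingers":0.1,"x":0,"y":-0.6,"z":0,"spin":0},{"fingers":0,"x":0,"y":-0.6,"z":0,"spin":0}]' 3
```

```text
time: 7.58
tool_pos: [0.5834, -0.1042, 0.2316]
tool_rot: [-2.232, 1.571, -2.186]
contact_force: [-2.1, -0.4, 1.6]
opening: 0.0436
time: 8.2
tool_pos: [0.5836, -0.1097, 0.2317]
tool_rot: [0.872, 1.571, 0.918]
contact_force: [-0.5, 0.4, 0.0]
opening: 0.0757
```

```bash
python3 -m jog '[{"fingers":0,"x":0,"y":0,"z":0,"spin":0},{"fingers":0,"x":-1,"y":0,"z":0,"spin":0},{"fingers":0,"x":-5,"y":0,"z":0,"spin":0},{"fingers":0,"x":-10,"y":0,"z":0,"spin":0},{"fingers":0,"x":-13,"y":0,"z":0,"spin":0}]'
python3 -m jog '[{"fingers":0,"x":-2,"y":-3,"z":0,"spin":0},{"fingers":0,"x":-2,"y":-6,"z":0,"spin":0},{"fingers":0,"x":-2,"y":-8,"z":0,"spin":0},{"fingers":0,"x":-2,"y":-8,"z":0,"spin":0},{"fingers":0,"x":-2,"y":-8,"z":0,"spin":0}]'
python3 - <<'E'
from h import *
np.set_printoptions(precision=4,suppress=True)
w=cam("wrist");s=cam("side");c=cam("scene");print(rt(robot.observe()))
b=np.hstack([cv2.resize(s["color"][150:300,250:450],(400,300)),cv2.resize(c["color"][120:270,220:420],(400,300))])
cv2.imwrite("pics/w6.png",np.vstack([cv2.resize(w["color"][:250],(640,250)),cv2.resize(b,(640,240))])[:,:,::-1])
E
```

```text
time: 8.82
tool_pos: [0.5837, -0.1098, 0.3653]
tool_rot: [-0.337, 1.567, -0.291]
contact_force: [0.5, -0.4, 0.2]
opening: 0.0918
time: 9.45
tool_pos: [0.5873, -0.189, 0.3814]
tool_rot: [2.204, 1.57, 2.25]
contact_force: [0.1, 0.1, -0.3]
opening: 0.0918
[[-0.0002 -0.0474  0.9989  0.5874]
 [ 0.0005  0.9989  0.0474 -0.1887]
 [-1.      0.0005 -0.0002  0.3816]
 [ 0.      0.      0.      1.    ]]
```

View pics/w6.png

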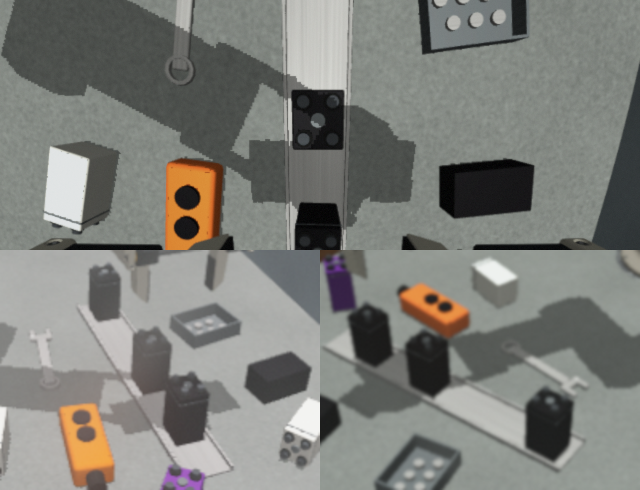

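All three cells stand upright. In the wrist view the cell's top is square, at columns 292–344 and rows 90–150. Neighbour a's front face begins at row 204. A quick numeric check before handing in.

```bash
python3 - <<'E'
from h import *
np.set_printoptions(precision=4,suppress=True)
w=cam("wrist");T=rt(robot.observe())
def q(l,uv,z):
    a=onz(w,uv,z);print(l,(T[:3,:3].T@(np.r_[a,z]-T[:3,3]))[1:])
q("cell",(318,120),.088)
q("kerbL",(286.5,140),.009);q("kerbR",(349.5,140),.009)
q("a front foot",(318,204),.003);q("a front top",(318,228),.088)
s=robot.observe();print(s["contact_force"],s["time"])
robot.hand_in()
E
```

```text
cell [0.0673 0.0007]
kerbL [ 0.0432 -0.0338]
kerbR [0.0432 0.0357]
a front foot [-0.0323  0.001 ]
a front top [-0.0297  0.0008]
[-0.1126  1.0869 -0.2248] 9.65
the job is handed in; nothing more can be done
```

The fallen cell is standing upright in the lane again, terminals up, and the job is handed in at 9.65 s of the 35 s allowed. No verdict was reported.

I gripped it lightly across the lane near its terminal end and lifted so that it swung down. Then I touched its lower edge to the floor, moved the grip back until it stood upright, opened slowly and backed off.

| Check | Measured | Limit |
|---|---|---|
| Offset from the lane's centre line | under 1 mm | 15 mm |
| Squareness to the lane | looks square in the wrist view | 17° |
| Centre distance to neighbour a | about 12 cm | over 5.5 cm |
| Centre distance to neighbour b | not re-measured; roughly 20 cm | over 5.5 cm |

- **Neighbours:** Both look upright and unmoved. I did not re-measure either one against its first position. The arm never worked close to them.
- **Slips along the way:** My first set of moves was refused because rows must carry every key, so nothing moved. While opening, the grip also shifted about 6 mm further back than I intended. The last view showed no harm from it.

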